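# Build the specimen riser on the height stage and lock it

### The arm

A 6-joint arm with a two-finger parallel gripper is mounted at the origin on the work surface. World frame = base frame: x ahead of the robot, y to its left, z up, the work surface at z = 0. Lengths are in mm, angles in rad, forces in N, time in s.
With the tool pointing down it reaches from about 350 to 800 mm from the base axis. Payload 7.3 kg.
Tool frame: the origin (TCP) lies at the very end of the fingers, on their centre line; the grasp point (between the pads) lies 19 mm behind it (arm.grasp_offset is the distance from the TCP to the grasp point, in mm); x points along the fingers, z is the direction in which the jaws open and shut, and the axes are right-handed (so a half turn about x gives the same grasp; the last joint's range is limited). The gripper opens to 85 mm and grips with 20 to 120 N. Pads are 22 mm wide; open, the fingers measure 114 mm over their backs; the gripper's body (76 mm by 85 mm) begins 54 mm behind the grasp point. The pads swing forward as they close: fully open they stand 13 mm farther back than shut.
Start: joints at [-1.442, 0.342, 1.524, -0, 1.275, -0.146], TCP at [142.483, -505.315, 231.322] pointing down, gripper open.
Joint ranges: [-2.53, 2.53], [-0.77, 2.02], [0.04, 2.7], [-1, 4.14], [0.28, 2.66], [-3.11, 3.11]. Speed limits (rad/s): [2.57, 2.57, 3.14, 3.14, 3.14, 3.14].

### API

Orientations are given as a unit quaternion [x, y, z, w].
In Python, from workcell import arm gives the robot as it stands.
- The arm moves only by the tool apply_moves, never from a script. Its argument "motion" is a list that holds one entry, the list of rows, each a list of 5 numbers: the shift along the tool's x, y, z in cm, then the turn about the tool's x in rad, then the closure in counts, from 0 (fully open) to 255 (shut). In form: [[[x, y, z, turn, grip], ...]]. A call has exactly 8 rows; each row is the pose to reach, as a shift and turn from the pose commanded when the call began, along the tool's axes at that moment; what a row does not reach only later rows make up. A row lasts 1/10 s, in which the tool goes at most 50 mm and 8.59 degrees, less where a joint would pass 70% of its speed; a pose out of reach is approached as far as the arm can. A call with a gripper value outside its range is refused whole. The fingers move at their own pace and stop on an object; "squeeze" is the grip in N (left out, the last holds). Time passes only in rows, so rows that repeat a pose let the fingers close, or fill a call up. It gives the time, the measured TCP pose, the force and the opening at its end, in the units of the state.
- arm.sense(): the state, without advancing time (a new reading comes with each control period).
- arm.grab_frame(name): name is "scene" or "top" or "wrist"; returns a dict with "img" (384x512x3 uint8, blue, green, red), "fx", "fy", "cx", "cy" (pixels), "R" (3x3) and "t" (3): a world point X has camera coordinates R X + t. Camera axes: x right, y down, z forward; pixel columns grow to the right and rows downward; lengths in mm; the calibration is good to about 2 mm. A picture is of the moment at which its call begins. There is no depth.
- arm.hand_in(): hands the job in, once; it reports no verdict.
The state is a dict: "t": time; "joint_pos": joint angles; "joint_vel": joint speeds; "effort": joint torques, N m; "ee_pos": TCP position; "orientation": TCP orientation; "force": force on the tool from outside, world axes, zero at the start; "torque": the same for the moment, N m; "grip_width": opening from 0.0 (shut) to 1.0 (fully open).
Only numpy, scipy, OpenCV 4.12 (cv2) and the standard library are available. Lean on these libraries where they do the work, as an engineer would, in place of code of your own. Each camera call takes 0.05 s, during which the arm holds its last target. There are 200 camera calls.

### The job

Build up the specimen on the diffractometer's height stage, largest first: the wide blue riser on the dark pad, the narrow aluminium riser on it, and the yellow specimen case, now on the sloped rest, flat on top; each is set down, not dropped, lengthwise with the pad, square and centred on what is below so that no edge overhangs. Then swing the orange-gripped lock handle clockwise (seen from above) until its torque clutch slips, stop as soon as it has clearly slipped rather than cranking on, and let go. Leave the other things on the bench where they are.

Things in the scene. Friction and masses are not known exactly. Their poses are not given: they have to be found in the camera images.
- wide_riser: wide riser: blue block, 120 x 66 x 34 mm (x, y, z), about 0.4 kg, flat on the bench. Origin: centre of the underside; x lengthwise, z up. Grip it across its 66 mm
- narrow_riser: narrow riser: bare aluminium block, 90 x 46 x 32 mm (x, y, z), about 0.25 kg, flat on the bench. Origin: centre of the underside; x lengthwise, z up. Grip it across its 46 mm
- case: specimen case: yellow block, 62 x 28 x 30 mm (x, y, z), about 0.09 kg, with a dark round window in its top. Origin: centre of the underside; x lengthwise, z out of its top. It starts on the sloped rest, its top leaning 30 degrees from level towards the height stage, x pointing up the slope. Grip it across its 28 mm
- rest: sloped rest, fixed: grey stand 56 mm wide (y) with a plate inclined 30 degrees that rises along the stand's +x; the plate's upper face passes 45 mm above the stand's origin. A lip across the lower end stands 11 mm above that face. Nothing stands beside the case. Origin: centre of the underside, on the bench; z up
- stage_pad (a point): height stage pad, fixed: dark steel plate 150 x 96 mm (x, y), top face 30 mm above the bench, on a grey base 16 mm high. This point is the centre of its top face; x lengthwise, y towards the lock, z up
- lock_axis (a point): the lock's vertical axis, 50 mm above the bench on a white boss, 130 mm along +y of the pad's centre; axes as for the pad
- lock_grip (a point): a point in the lock handle's upright orange grip (18 mm diameter cylinder, from 62 to 110 mm above the bench), 95 mm above the bench, 70 mm from the lock's axis. The grip turns with the arm and can be pinched from above or pushed
- lock_spindle (a joint): how far the lock has been screwed down: 0 to 1.2 rad, growing clockwise seen from above; turns easily (0.05 N m) and starts between 0 and 0.35. At 1.2 it is tight and stops dead. The handle's direction from the axis, in the pad's axes, is 150 degrees anticlockwise from the pad's +x, less lock_spindle, less lock_handle; when it is tight the arm lies over a green mark on the base
- lock_handle (a joint): how far the handle has slipped on the spindle, rad, 0 at the start, growing clockwise. The clutch holds up to 0.6 N m (about 9 N at the grip), then slips steadily at that torque, only after the spindle is tight. 0.10 to 0.60 rad of slip is wanted; 0.25 is a good value
- jar: bystander: amber jar, 56 mm diameter, 85 mm tall; origin under its centre
- beaker: bystander: glass beaker, 68 mm diameter, 85 mm tall; origin under its centre
- weight: bystander: brass weight with a knob, 36 mm diameter, 47 mm tall; origin under its centre
- puck: bystander: aluminium specimen disc, 44 mm diameter, 12 mm tall; origin under its centre
- screwdriver: bystander: screwdriver lying along its x
- tray: bystander: white divided tray, 120 x 160 x 35 mm; origin under its centre
Not all that is in view belongs to the job. Several things have the shape of the narrow_riser; the one meant has the colours described above.

How it is judged (in metres and radians):
On the way, in this order (a step that is already met when the one before it is completed fails the run):
1. the wide riser is set down centred and square on the pad (x of wide_riser in the frame of stage_pad between -0.012 and 0.012 m and y of wide_riser in the frame of stage_pad between -0.01 and 0.01 m and z of wide_riser in the frame of stage_pad between -0.003 and 0.003 m and angle between the x axis of wide_riser and the x axis of stage_pad, either way round below 0.08 rad and angle between wide_riser's own z axis and vertical below 0.04 rad and contact force between the fingers and wide_riser below 0.05 N and linear speed of wide_riser below 0.02 m/s), for 0.1 s.
2. the narrow riser is set down centred and square on the wide one (x of wide_riser in the frame of stage_pad between -0.012 and 0.012 m and y of wide_riser in the frame of stage_pad between -0.01 and 0.01 m and z of wide_riser in the frame of stage_pad between -0.003 and 0.003 m and angle between the x axis of wide_riser and the x axis of stage_pad, either way round below 0.08 rad and angle between each of wide_riser, narrow_riser's own z axis and vertical below 0.04 rad and x of narrow_riser in the frame of wide_riser between -0.012 and 0.012 m and y of narrow_riser in the frame of wide_riser between -0.006 and 0.006 m and z of narrow_riser in the frame of wide_riser between 0.031 and 0.037 m and angle between the x axis of narrow_riser and the x axis of wide_riser, either way round below 0.08 rad and contact force between the fingers and narrow_riser below 0.05 N and linear speed of narrow_riser below 0.02 m/s), for 0.1 s.
3. the specimen case is set down flat, centred and square on the narrow riser (x of wide_riser in the frame of stage_pad between -0.012 and 0.012 m and y of wide_riser in the frame of stage_pad between -0.01 and 0.01 m and z of wide_riser in the frame of stage_pad between -0.003 and 0.003 m and angle between the x axis of wide_riser and the x axis of stage_pad, either way round below 0.08 rad and angle between each of wide_riser, narrow_riser, case's own z axis and vertical below 0.04 rad and x of narrow_riser in the frame of wide_riser between -0.012 and 0.012 m and y of narrow_riser in the frame of wide_riser between -0.006 and 0.006 m and z of narrow_riser in the frame of wide_riser between 0.031 and 0.037 m and angle between the x axis of narrow_riser and the x axis of wide_riser, either way round below 0.08 rad and x of case in the frame of narrow_riser between -0.012 and 0.012 m and y of case in the frame of narrow_riser between -0.006 and 0.006 m and z of case in the frame of narrow_riser between 0.029 and 0.035 m and angle between the x axis of case and the x axis of narrow_riser, either way round below 0.08 rad and contact force between the fingers and case below 0.05 N and linear speed of case below 0.02 m/s), for 0.1 s.
4. the lock is tight and its clutch has slipped (value of joint lock_spindle above 1.15 rad and value of joint lock_handle above 0.1 rad), for 0.05 s.
At the end, for the whole second after the job is handed in: Wide riser on the pad (centred to 12 mm lengthwise, 10 mm across), narrow riser on it, case on that (each to 12 and 6 mm), all flat, square within 0.08 rad, at rest, released; lock spindle above 1.15 rad, handle slipped 0.10 to 0.60 rad (all of step 3 and all of step 4 and value of joint lock_handle below 0.6 rad and linear speed of each of wide_riser, narrow_riser below 0.02 m/s and contact force between the fingers and wide_riser below 0.05 N and contact force between the fingers and narrow_riser below 0.05 N); the robot touches nothing.
It fails at once if the clutch is cranked on past 0.60 rad of slip (value of joint lock_handle above 0.6 rad).
It fails at once if a riser or the case is let go over the stage more than 15 mm above its seat ((horizontal distance between wide_riser and stage_pad below 0.07 m and z of wide_riser in the frame of stage_pad above 0.015 m and contact force between the fingers and wide_riser below 0.05 N) or (horizontal distance between narrow_riser and stage_pad below 0.07 m and z of narrow_riser in the frame of stage_pad above 0.049 m and contact force between the fingers and narrow_riser below 0.05 N) or (horizontal distance between case and stage_pad below 0.07 m and z of case in the frame of stage_pad above 0.081 m and contact force between the fingers and case below 0.05 N)).
It fails at once if a bystander (jar, beaker, weight, disc, screwdriver or tray) is moved more than 30 mm (distance of any of jar, beaker, weight, puck, screwdriver, tray from where it was at the start of the episode above 0.03 m).
It also fails if it takes over 72 s, if anything falls off the work surface, if the arm or the gripper's body presses on something with over 40 N, if the wrist force passes 120 N, or if a joint passes its speed limit or range.

## Working session

There is one attempt and no reset: what is moved stays moved. The work goes in short steps, Python scripts to look and compute and a tool call to move; the robot and the scene stay as the last step left them, time stands still between calls to the robot, and variables do not carry over. Pictures are saved under pics/ and viewed, about 8 in all and at most 12, crops included, and the job is handed in when it is done.

Besides the shell and the picture viewer there is one more tool, called after "Request:" by a JSON object that holds its "op" and its "data", one argument or row to a line. apply_moves: Moves the arm, as the interface text tells. Its arguments: {"type":"object","properties":{"motion":{"type":"array","items":{"type":"array","items":{"type":"array","items":{"type":"number"}}}},"squeeze":{"type":"number"}},"required":["motion"]}

```bash
mkdir -p pics; ls; python3 - <<'E'
from workcell import arm
import cv2
s=arm.sense();print({k:s[k] for k in s})
for n in("top","scene"):
    f=arm.grab_frame(n);cv2.imwrite(f"pics/{n}0.png",f["img"]);print(n,f["fx"],f["cx"],f["cy"],f["R"],f["t"])
E
```

```text
pics
{'t': 0.0, 'joint_pos': array([-1.44196518e+00,  3.42710508e-01,  1.52503391e+00,  1.60542063e-05,
        1.27539772e+00, -1.46010238e-01]), 'joint_vel': array([ 0.00031533, -0.00117031,  0.00021741,  0.00090847,  0.00061386,
        0.00084253]), 'effort': array([ 2.83294003e-04, -4.33684051e+01, -2.46010494e+01, -1.94681174e-04,
        7.81867682e-03, -3.55232473e-06]), 'ee_pos': array([ 142.45001493, -504.88145945,  230.62640605]), 'orientation': array([ 0.4271877 ,  0.56415959, -0.42639872,  0.56339928]), 'force': array([ 0.57378386, -0.8371313 , -0.02119618]), 'torque': array([0.03947035, 0.02525178, 0.00973633]), 'grip_width': 1.0013060312849156}
top 391.0068222123832 261.2929853215645 196.07846445694426 [[ 0.01458679 -0.99989204 -0.00176837]
 [-0.98297119 -0.0140159  -0.18322442]
 [ 0.18317985  0.00441091 -0.98306952]] [ -10.24865557  544.47164145 1063.59724354]
scene 464.15470780691237 256.3948315128973 186.42718811235335 [[ 0.81265422  0.58242094 -0.01946697]
 [ 0.34741122 -0.51102342 -0.78623184]
 [-0.46786597  0.63217158 -0.61762491]] [-420.07058022 -120.72472363 1951.38805699]
```

```bash
python3 - <<'E'
import cv2
for n in("top","scene"):
    i=cv2.imread(f"pics/{n}0.png");cv2.imwrite(f"pics/{n}0b.png",cv2.resize(i,(800,600),interpolation=cv2.INTER_CUBIC))
E
```

```text
(no output)
```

View pics/top0b.png

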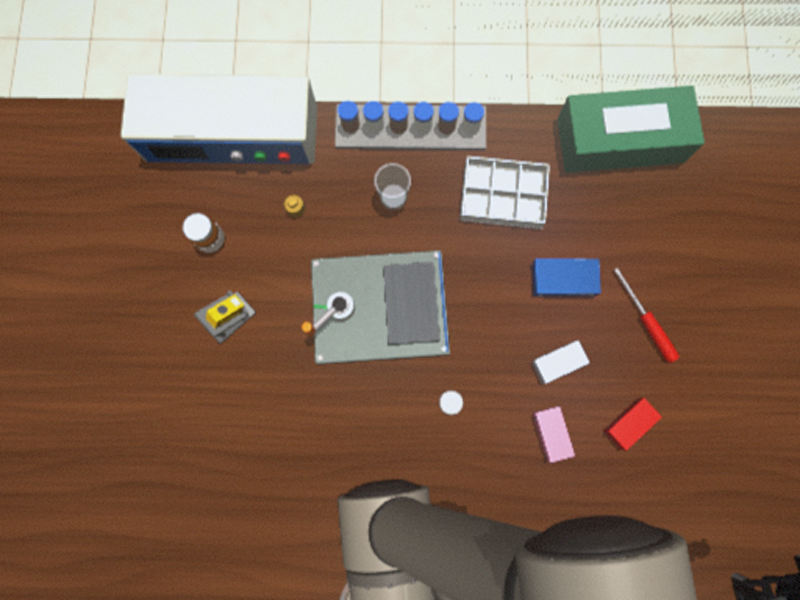

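View pics/scene0b.png

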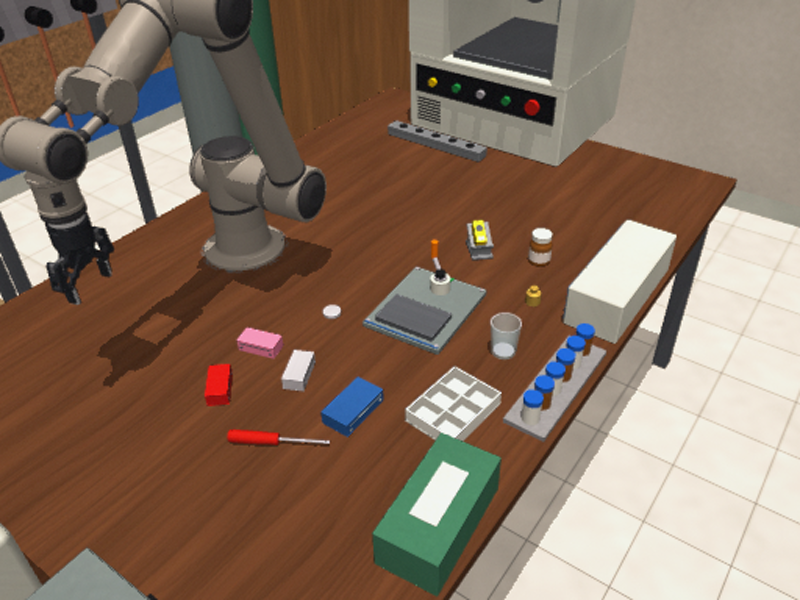

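Candidates for the narrow riser in the top view: whitish-grey (561,362), pink (554,434) and red (634,424). Bare aluminium fits the grey one. I'll confirm that in an enlarged crop.

```bash
cat > h.py <<'E'
import numpy as np, cv2
from scipy.spatial.transform import Rotation as Ro
def ray(f,u,v,z):
    "pixel -> world point on plane z (mm)"
    d=f["R"].T@np.array([(u-f["cx"])/f["fx"],(v-f["cy"])/f["fy"],1.]); c=-f["R"].T@f["t"]
    return c+d*(z-c[2])/d[2]
def proj(f,X):
    p=f["R"]@np.asarray(X,float)+f["t"]; return f["fx"]*p[0]/p[2]+f["cx"],f["fy"]*p[1]/p[2]+f["cy"]
def rect(P):
    "4 corners in order -> centre, edge lengths, direction of long edges (deg)"
    P=np.array(P)[:,:2]; e=np.roll(P,-1,0)-P; L=np.linalg.norm(e,axis=1); k=0 if L[0]+L[2]>L[1]+L[3] else 1
    d=e[k]-e[k+2]; return P.mean(0).round(1),L.round(1),round(np.degrees(np.arctan2(d[1],d[0])),2)
def tool(s,X):
    "world target X (mm) -> shift in tool axes, cm"
    return (Ro.from_quat(s["orientation"]).inv().apply(np.asarray(X,float)-s["ee_pos"])/10).round(2)
E
python3 - <<'E'
import cv2,numpy as np,pickle
from workcell import arm
f=arm.grab_frame("top");pickle.dump(f,open("top.pkl","wb"));i=f["img"]
M=np.zeros((570,800,3),np.uint8)
def put(x0,y0,w,h,s,X,Y):
    c=cv2.resize(i[y0:y0+h,x0:x0+w],None,fx=s,fy=s,interpolation=cv2.INTER_CUBIC);M[Y:Y+h*s,X:X+w*s]=c
put(190,155,102,80,4,0,0);put(337,160,97,140,4,410,0);put(122,180,46,40,6,0,325)
cv2.imwrite("pics/m1.png",M)
E
```

```text
(no output)
```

View pics/m1.png

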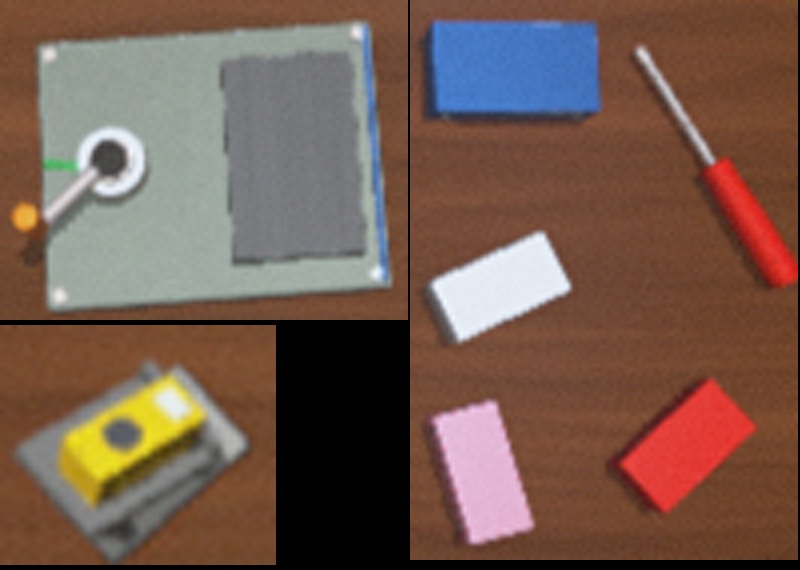

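The crop confirms the aluminium riser as the grey-white block, with its top face around (430–570, 232–340) in the montage. The pink and red blocks are decoys. Pad, blue riser and case are clear, and the handle grip is at (25,217).

```bash
python3 - <<'E'
import pickle;from h import *
f=pickle.load(open("top.pkl","rb"))
def q(m,x0,y0,s,X,Y,z): return ray(f,x0+(m[0]-X+.5)/s-.5,y0+(m[1]-Y+.5)/s-.5,z)
pad=lambda m,z:q(m,190,155,4,0,0,z); bl=lambda m,z:q(m,337,160,4,410,0,z); cs=lambda m,z:q(m,122,180,6,0,325,z)
print("pad",rect([pad(m,30) for m in[(222,58),(350,52),(363,254),(234,262)]]))
print("base",rect([pad(m,16) for m in[(39,46),(367,23),(390,285),(50,309)]]))
print("blue",rect([bl(m,34) for m in[(433,22),(597,22),(599,110),(433,110)]]))
print("alu",rect([bl(m,32) for m in[(432,284),(543,232),(570,288),(460,340)]]))
print("axis",pad((110,157),60),"grip",pad((25,216),110))
print("case top",[cs(m,z).round() for m,z in[((62,440),90),((85,472),90),((208,412),60),((175,377),60),((124,433),80)]])
for n in("jar",(204,236)),("weight",(293,204)),("puck",(451,403)),("beaker",(393,195)):print(n[0],ray(f,n[1][0]*.64,n[1][1]*.64,20).round())
E
```

```text
pad (array([556.2,  -6.2]), array([ 94.2, 149.7,  92.7, 151.1]), np.float64(-175.74))
base (array([551.8,  53. ]), array([245.3, 196.9, 246.4, 196.5]), np.float64(-85.09))
blue (array([ 611.2, -298.2]), array([120.2,  66. , 120.4,  66. ]), np.float64(-89.19))
alu (array([ 450.6, -283.3]), array([89.1, 43.6, 87.8, 43.7]), np.float64(-64.42))
axis [547.3105349  122.50864349  60.        ] grip [496.7623063  172.02748751 110.        ]
case top [array([525., 352.,  90.]), array([510., 341.,  90.]), array([544., 295.,  60.]), array([561., 311.,  60.]), array([530., 327.,  80.])]
jar [682. 391.  20.]
weight [748. 224.  20.]
puck [372. -83.  20.]
beaker [770.  31.  20.]
```

```bash
cat >> h.py <<'E'
def plan(s,X,jaw):
    "shift (cm, tool axes) and turn (rad, nearest and its half-turn partner) to TCP X with jaws along jaw deg"
    R=Ro.from_quat(s["orientation"]); z=R.apply([0,0,1]); y0=np.arctan2(z[1],z[0])
    t=-(np.radians(jaw)-y0); t=(t+np.pi/2)%np.pi-np.pi/2
    return "shift",tool(s,X),"turn",round(t,3),round(t-np.sign(t)*np.pi,3),"yaw",round(np.degrees(y0),1),"xaxis",R.apply([1,0,0]).round(3)
E
python3 - <<'E'
from workcell import arm;from h import *
s=arm.sense();print(plan(s,[611,-298,200],0.8), plan(s,[611,-298,150],0.8))
E
```

```text
('shift', array([ 3.1 , 50.71, -7.21]), 'turn', np.float64(-1.31), np.float64(1.832), 'yaw', np.float64(-74.3), 'xaxis', array([-0.   ,  0.001, -1.   ])) ('shift', array([ 8.1 , 50.71, -7.2 ]), 'turn', np.float64(-1.31), np.float64(1.832), 'yaw', np.float64(-74.3), 'xaxis', array([-0.   ,  0.001, -1.   ]))
```

Request:
{"op": "apply_moves", "data": {
  "motion": [
    [[3,50.7,-7.2,-1.31,0],[3,50.7,-7.2,-1.31,0],[3,50.7,-7.2,-1.31,0],[3,50.7,-7.2,-1.31,0],[3,50.7,-7.2,-1.31,0],[3,50.7,-7.2,-1.31,0],[3,50.7,-7.2,-1.31,0],[3,50.7,-7.2,-1.31,0]]
  ],
  "squeeze": 40
}}

```text
t: 0.95
ee_pos: [509.4, -342.7, 207.5]
orientation: [0.032, 0.707, -0.032, 0.706]
force: [0.9, -1.1, -0.2]
grip_width: 1.005
```

```bash
python3 - <<'E'
from workcell import arm;from h import *
s=arm.sense();print(s["t"],s["ee_pos"],plan(s,[611,-298,120],0.8))
E
```

```text
0.95 [ 509.42130651 -342.73390281  207.53041305] ('shift', array([8.75, 5.37, 9.72]), 'turn', np.float64(-0.104), np.float64(3.038), 'yaw', np.float64(-5.1), 'xaxis', array([-0.,  0., -1.]))
```

Request:
{"op": "apply_moves", "data": {
  "motion": [
    [[5.5,5.3,9.7,-0.1,0],[5.5,5.3,9.7,-0.1,0],[5.5,5.3,9.7,-0.1,0],[5.5,5.3,9.7,-0.1,0],[5.5,5.3,9.7,-0.1,0],[5.5,5.3,9.7,-0.1,0],[5.5,5.3,9.7,-0.1,0],[5.5,5.3,9.7,-0.1,0]]
  ]
}}

```text
t: 1.75
ee_pos: [608.9, -301.5, 154.0]
orientation: [-0.001, 0.707, 0.001, 0.707]
force: [0.5, 0.3, -1.0]
grip_width: 1.002
```

```bash
python3 - <<'E'
from workcell import arm;from h import *
import pickle
s=arm.sense();print(s["t"],s["ee_pos"],plan(s,[611,-298,8],0.8))
f=arm.grab_frame("wrist");print(f["fx"],f["R"],f["t"]);pickle.dump(f,open("w1.pkl","wb"))
i=f["img"].copy()
for x in(551,671)[:]: pass
for a in(-33,33):
  for b in(-60,60):
    u,v=proj(f,[611.2+a,-298.2+b,34]);print(u,v);cv2.circle(i,(int(u),int(v)),3,(0,255,0),1)
cv2.imwrite("pics/w1.png",i)
E
```

```text
1.75 [ 608.87444836 -301.50370457  153.95911452] ('shift', array([14.6 ,  0.36,  0.2 ]), 'turn', np.float64(-0.011), np.float64(3.13), 'yaw', np.float64(0.1), 'xaxis', array([ 0.001, -0.001, -1.   ]))
282.7186156719088 [[ 0.99999314  0.0026995   0.00253477]
 [ 0.0019348  -0.96454054  0.26392766]
 [ 0.00315736 -0.26392094 -0.96453915]] [-607.54185431 -306.11400479  221.24454698]
225.1206937583123 240.27251888154228
221.72863885388045 117.14864459868215
290.6091134570355 240.3632765467671
295.40635174731756 117.35201954777521
```

View pics/w1.png

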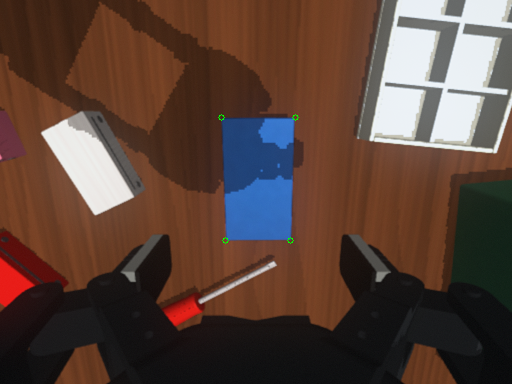

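The riser's four corners (221,117)–(290,240) match the prediction to 1–2 px. Descending.

Request:
{"op": "apply_moves", "data": {
  "motion": [
    [[5,0.1,0.2,-0.01,0],[9,0.1,0.2,-0.01,0],[12,0.1,0.2,-0.01,0],[14.5,0.1,0.2,-0.01,0],[14.5,0.1,0.2,-0.01,0],[14.5,0.1,0.2,-0.01,255],[14.5,0.1,0.2,-0.01,255],[14.5,0.1,0.2,-0.01,255]]
  ]
}}

```text
t: 2.6
ee_pos: [612.3, -300.3, 10.1]
orientation: [-0.006, 0.706, 0.004, 0.708]
force: [-0.5, 0.2, 2.2]
grip_width: 0.763
```

```bash
python3 - <<'E'
from workcell import arm;from h import *
s=arm.sense();print(s["t"],s["ee_pos"],s["force"],s["grip_width"],plan(s,[556.4,-6.4,120],94.6))
E
```

```text
2.6 [ 612.27452951 -300.30490327   10.05756136] [-0.50407985  0.16306369  2.21814436] 0.7630271891569554 ('shift', array([-11.07,  29.44,  -5.15]), 'turn', np.float64(1.504), np.float64(-1.637), 'yaw', np.float64(0.8), 'xaxis', array([ 0.003, -0.002, -1.   ]))
```

Request:
{"op": "apply_moves", "data": {
  "motion": [
    [[0,0,0,0,255],[-4,0,0,0,255],[-8,0,0,0,255],[-11,4,0,0.15,255],[-11,9,-1,0.3,255],[-11,14,-2,0.45,255],[-11,19,-3,0.6,255],[-11,24,-4,0.75,255]]
  ]
}}

```text
t: 3.4
ee_pos: [568.1, -63.4, 117.9]
orientation: [0.255, 0.66, -0.255, 0.659]
force: [0.6, 1.0, -4.3]
grip_width: 0.759
```

```bash
python3 - <<'E'
from workcell import arm;from h import *
s=arm.sense();print(s["t"],s["ee_pos"],s["force"],s["grip_width"],plan(s,[554.4,-6.4,100],94.6))
E
```

```text
3.4 [568.11090332 -63.44122655 117.85146015] [ 0.57255812  0.97224876 -4.30759979] 0.7594460657650444 ('shift', array([ 1.79,  3.3 , -4.85]), 'turn', np.float64(0.753), np.float64(-2.389), 'yaw', np.float64(-42.3), 'xaxis', array([-0.,  0., -1.]))
```

Request:
{"op": "apply_moves", "data": {
  "motion": [
    [[1.8,1,-2,0.15,255],[1.8,2,-4,0.3,255],[1.8,3.1,-4.6,0.45,255],[1.8,3.1,-4.6,0.6,255],[1.8,3.1,-4.6,0.74,255],[1.8,3.1,-4.6,0.74,255],[1.8,3.1,-4.6,0.74,255],[1.8,3.1,-4.6,0.74,255]]
  ]
}}

```text
t: 4.2
ee_pos: [555.6, -11.8, 99.8]
orientation: [0.474, 0.525, -0.474, 0.525]
force: [0.5, -0.2, -5.3]
grip_width: 0.761
```

```bash
python3 - <<'E'
from workcell import arm;from h import *
s=arm.sense();print(s["t"],s["ee_pos"],s["force"],s["grip_width"],plan(s,[554.4,-6.4,42],94.6))
E
```

```text
4.2 [555.59575441 -11.81911873  99.83936096] [ 0.47246934 -0.21286627 -5.29611609] 0.7608129441886315 ('shift', array([ 5.78, -0.06, -0.55]), 'turn', np.float64(0.022), np.float64(-3.12), 'yaw', np.float64(-84.1), 'xaxis', array([-0., -0., -1.]))
```

Request:
{"op": "apply_moves", "data": {
  "motion": [
    [[1.5,0,-0.5,0.02,255],[3,0,-0.5,0.02,255],[4.2,0,-0.5,0.02,255],[5,0,-0.5,0.02,255],[5.6,0,-0.5,0.02,255],[5.8,0,-0.5,0.02,255],[5.9,0,-0.5,0.02,255],[5.9,0,-0.5,0.02,255]]
  ]
}}

```text
t: 5.0
ee_pos: [555.5, -6.8, 41.2]
orientation: [0.48, 0.519, -0.48, 0.52]
force: [0.2, 0.1, -3.7]
grip_width: 0.759
```

```bash
python3 - <<'E'
from workcell import arm;from h import *
s=arm.sense();print(s["t"],s["ee_pos"],s["force"],s["grip_width"],plan(s,[554.4,-6.4,40],94.6))
E
```

```text
5.0 [555.49280629  -6.83762408  41.18862081] [ 0.2334883   0.11820035 -3.68478818] 0.759227298327388 ('shift', array([ 0.12, -0.11, -0.05]), 'turn', np.float64(-0.001), np.float64(3.141), 'yaw', np.float64(-85.4), 'xaxis', array([ 0.001, -0.   , -1.   ]))
```

Request:
{"op": "apply_moves", "data": {
  "motion": [
    [[0.15,-0.1,0,0,255],[0.2,-0.1,0,0,255],[0.2,-0.1,0,0,255],[0.2,-0.1,0,0,30],[0.2,-0.1,0,0,0],[0.2,-0.1,0,0,0],[0.2,-0.1,0,0,0],[-4,-0.1,0,0,0]]
  ]
}}

```text
t: 5.8
ee_pos: [550.7, -6.4, 76.5]
orientation: [0.478, 0.523, -0.482, 0.516]
force: [1.0, 0.3, 0.3]
grip_width: 0.998
```

```bash
python3 - <<'E'
from workcell import arm;from h import *
import pickle
s=arm.sense();print(s["t"],s["ee_pos"],s["force"],s["grip_width"],plan(s,[450.6,-283.3,130],25.6))
E
```

```text
5.8 [550.66224217  -6.4129744   76.49009548] [0.99227522 0.30143643 0.31357441] 0.9978274692555404 ('shift', array([ -5.28, -12.23,  26.79]), 'turn', np.float64(1.203), np.float64(-1.938), 'yaw', np.float64(-85.5), 'xaxis', array([-0.011,  0.002, -1.   ]))
```

Request:
{"op": "apply_moves", "data": {
  "motion": [
    [[-4,0,0,0,0],[-5,-2,4,0.15,0],[-5,-4,9,0.3,0],[-5,-6,14,0.45,0],[-5,-9,19,0.6,0],[-5,-12,24,0.75,0],[-5,-12.2,26.8,0.9,0],[-5,-12.2,26.8,1.05,0]]
  ]
}}

```text
t: 6.6
ee_pos: [452.5, -289.4, 131.1]
orientation: [0.677, 0.204, -0.677, 0.206]
force: [1.2, 0.9, -0.0]
grip_width: 0.997
```

```bash
python3 - <<'E'
from workcell import arm;from h import *
import pickle
s=arm.sense();print(s["t"],s["ee_pos"],s["force"],s["grip_width"],plan(s,[450.6,-283.3,70],25.6))
f=arm.grab_frame("top");pickle.dump(f,open("top2.pkl","wb"))
x0,y0,w,h,sc=200,150,90,80,8
i=cv2.resize(f["img"][y0:y0+h,x0:x0+w],None,fx=sc,fy=sc,interpolation=cv2.INTER_CUBIC)
cv2.imwrite("pics/t2.png",i)
E
```

```text
6.6 [ 452.47825022 -289.39109397  131.07388968] [ 1.15418171  0.9254417  -0.02601166] 0.9969921541332999 ('shift', array([ 6.11, -0.63, -0.19]), 'turn', np.float64(0.142), np.float64(-3.0), 'yaw', np.float64(-146.3), 'xaxis', array([ 0.001, -0.003, -1.   ]))
```

View pics/t2.png

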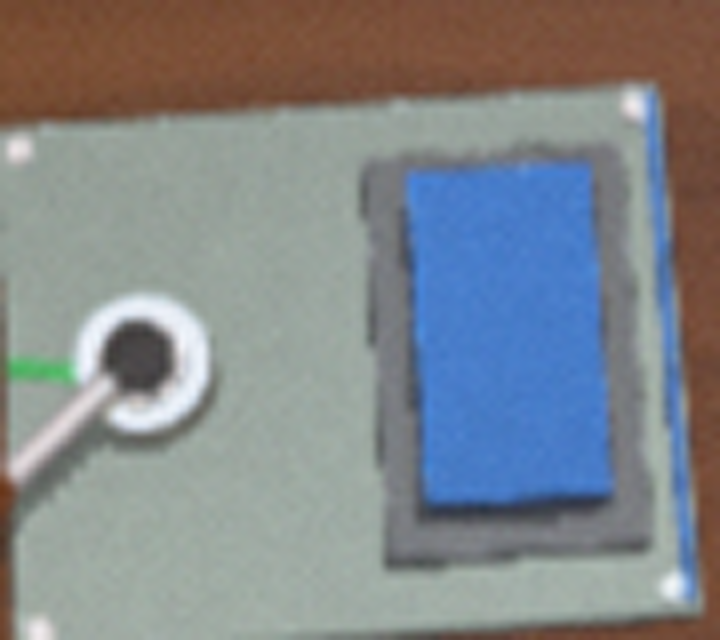

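Blue sits on the pad, with top corners at (406,172), (592,162), (612,492) and (424,500) in the crop.

```bash
python3 - <<'E'
import pickle;from h import *
f=pickle.load(open("top2.pkl","rb"))
Q=lambda m,z:ray(f,200+(m[0]+.5)/8-.5,150+(m[1]+.5)/8-.5,z)
b=rect([Q(m,64) for m in[(406,172),(592,163),(612,492),(424,500)]]);print(b)
p=rect([Q(m,30) for m in[(362,162),(622,147),(650,547),(387,567)]]);print(p)
a=np.radians(4.5);d=b[0]-p[0];print(d@[np.cos(a),np.sin(a)],d@[-np.sin(a),np.cos(a)])
E
```

```text
(array([557.1,  -7.4]), array([ 66.3, 118.5,  65.7, 118.1]), np.float64(-175.97))
(array([555.3,  -6.3]), array([ 95.7, 148.3,  94.6, 149.9]), np.float64(-175.5))
1.7081461954190689 -1.2378354394165676
```

Request:
{"op": "apply_moves", "data": {
  "motion": [
    [[4,-0.4,-0.2,0.14,0],[6,-0.4,-0.2,0.14,0],[6,-0.4,-0.2,0.14,0],[6,-0.4,-0.2,0.14,0],[6,-0.4,-0.2,0.14,0],[6,-0.4,-0.2,0.14,0],[6,-0.4,-0.2,0.14,0],[6,-0.4,-0.2,0.14,0]]
  ]
}}

```text
t: 7.45
ee_pos: [453.6, -279.4, 71.5]
orientation: [0.689, 0.161, -0.688, 0.162]
force: [0.0, -0.1, -0.4]
grip_width: 0.998
```

```bash
python3 - <<'E'
from workcell import arm;from h import *
s=arm.sense();print(s["t"],s["ee_pos"],s["force"],s["grip_width"],plan(s,[450.6,-283.3,8],25.6))
E
```

```text
7.45 [ 453.55244774 -279.40360957   71.48768328] [ 0.04625791 -0.14975145 -0.40339135] 0.9984474738390984 ('shift', array([6.35, 0.21, 0.44]), 'turn', np.float64(0.014), np.float64(-3.128), 'yaw', np.float64(-153.6), 'xaxis', array([ 0.001, -0.001, -1.   ]))
```

Request:
{"op": "apply_moves", "data": {
  "motion": [
    [[3,0.2,0.4,0.01,0],[5,0.2,0.4,0.01,0],[6.3,0.2,0.4,0.01,0],[6.3,0.2,0.4,0.01,0],[6.3,0.2,0.4,0.01,255],[6.3,0.2,0.4,0.01,255],[6.3,0.2,0.4,0.01,255],[6.3,0.2,0.4,0.01,255]]
  ]
}}

```text
t: 8.25
ee_pos: [451.3, -283.3, 9.1]
orientation: [0.69, 0.157, -0.689, 0.159]
force: [-0.1, 0.7, 5.0]
grip_width: 0.526
```

```bash
python3 - <<'E'
from workcell import arm;from h import *
s=arm.sense();a=np.radians(25.6-90);e=s["ee_pos"][:2]-[450.6,-283.3];print("tcp offset from block along its long axis (dir -64.4):",e@[np.cos(a),np.sin(a)])
print(s["t"],s["ee_pos"],s["force"],s["grip_width"],plan(s,[557,-7.2,120],94.3))
E
```

```text
tcp offset from block along its long axis (dir -64.4): 0.32729265684998626
8.25 [ 451.34934702 -283.30389262    9.07822616] [-0.11744604  0.65306072  5.02868702] 0.5261130048952476 ('shift', array([-11.11, -20.23, -21.54]), 'turn', np.float64(-1.195), np.float64(1.946), 'yaw', np.float64(-154.2), 'xaxis', array([ 0.002, -0.002, -1.   ]))
```

Request:
{"op": "apply_moves", "data": {
  "motion": [
    [[-2,0,0,0,255],[-6,0,0,0,255],[-11,0,0,0,255],[-12,-3.4,-3.6,-0.15,255],[-12,-6.8,-7.2,-0.3,255],[-12,-10.2,-10.8,-0.45,255],[-12,-13.6,-14.4,-0.6,255],[-12,-17,-18,-0.75,255]]
  ]
}}

```text
t: 9.05
ee_pos: [538.7, -49.5, 128.0]
orientation: [-0.582, -0.401, 0.582, -0.401]
force: [1.3, -0.7, -2.1]
grip_width: 0.531
```

```bash
python3 - <<'E'
from workcell import arm;from h import *
s=arm.sense();print(s["t"],s["ee_pos"],s["force"],s["grip_width"],plan(s,[557,-7.2,110],94.3))
E
```

```text
9.05 [538.74464651 -49.49118016 127.98738491] [ 1.29632654 -0.72675358 -2.05495445] 0.530807253989251 ('shift', array([ 1.8,  0.2, -4.6]), 'turn', np.float64(-0.44), np.float64(2.702), 'yaw', np.float64(-110.9), 'xaxis', array([-0., -0., -1.]))
```

Request:
{"op": "apply_moves", "data": {
  "motion": [
    [[1,0.1,-2,-0.15,255],[2,0.1,-4,-0.3,255],[2,0.1,-4.4,-0.42,255],[2,0.1,-4.4,-0.43,255],[2,0.1,-4.4,-0.43,255],[2,0.1,-4.4,-0.43,255],[2,0.1,-4.4,-0.43,255],[2,0.1,-4.4,-0.43,255]]
  ]
}}

```text
t: 9.85
ee_pos: [555.5, -11.3, 108.1]
orientation: [0.485, 0.514, -0.485, 0.514]
force: [-0.4, 0.1, -3.3]
grip_width: 0.533
```

```bash
python3 - <<'E'
from workcell import arm;from h import *
s=arm.sense();print(s["t"],s["ee_pos"],s["force"],s["grip_width"],plan(s,[557,-7.2,74],94.3))
E
```

```text
9.85 [555.48987972 -11.25545682 108.08623651] [-0.35224701  0.14095029 -3.29455822] 0.5326162991408894 ('shift', array([ 3.41,  0.17, -0.4 ]), 'turn', np.float64(-0.017), np.float64(3.124), 'yaw', np.float64(-86.7), 'xaxis', array([ 0., -0., -1.]))
```

Request:
{"op": "apply_moves", "data": {
  "motion": [
    [[1,0.1,-0.4,-0.017,255],[2,0.1,-0.4,-0.017,255],[2.7,0.1,-0.4,-0.017,255],[3.1,0.1,-0.4,-0.017,255],[3.3,0.1,-0.4,-0.017,255],[3.4,0.1,-0.4,-0.017,255],[3.4,0.1,-0.4,-0.017,255],[3.4,0.1,-0.4,-0.017,255]]
  ]
}}

```text
t: 10.65
ee_pos: [556.5, -6.8, 74.2]
orientation: [0.481, 0.519, -0.48, 0.519]
force: [0.0, 0.0, -1.5]
grip_width: 0.531
```

```bash
python3 - <<'E'
from workcell import arm;from h import *
s=arm.sense();print(s["t"],s["ee_pos"],s["force"],s["grip_width"],plan(s,[557,-7.2,73],94.3))
E
```

```text
10.65 [556.50099386  -6.75977411  74.18675297] [ 0.00591187  0.02550304 -1.5463563 ] 0.5312005439806646 ('shift', array([0.12, 0.05, 0.05]), 'turn', np.float64(0.002), np.float64(-3.14), 'yaw', np.float64(-85.6), 'xaxis', array([ 0.001, -0.   , -1.   ]))
```

Request:
{"op": "apply_moves", "data": {
  "motion": [
    [[0.1,0,0,0,255],[0.15,0,0,0,255],[0.15,0,0,0,255],[0.15,0,0,0,60],[0.15,0,0,0,0],[0.15,0,0,0,0],[0.15,0,0,0,0],[-3.5,0,0,0,0]]
  ]
}}

```text
t: 11.45
ee_pos: [553.3, -6.3, 105.1]
orientation: [0.479, 0.522, -0.482, 0.516]
force: [-0.3, 0.1, 0.6]
grip_width: 1.002
```

```bash
python3 - <<'E'
from workcell import arm;from h import *
s=arm.sense();print(s["t"],s["ee_pos"],s["force"],s["grip_width"],plan(s,[533,325,190],30))
E
```

```text
11.45 [553.27611509  -6.33037794 105.06765734] [-0.34231399  0.07830509  0.63012418] 1.001537943543631 ('shift', array([ -8.43,   0.43, -33.21]), 'turn', np.float64(1.124), np.float64(-2.018), 'yaw', np.float64(-85.6), 'xaxis', array([-0.01 ,  0.001, -1.   ]))
```

Request:
{"op": "apply_moves", "data": {
  "motion": [
    [[-4,0,0,-0.1,0],[-8.5,0,-3,-0.25,0],[-8.5,0.4,-8,-0.4,0],[-8.5,0.4,-13,-0.55,0],[-8.5,0.4,-18,-0.7,0],[-8.5,0.4,-23,-0.85,0],[-8.5,0.4,-28,-1,0],[-8.5,0.4,-33,-1.15,0]]
  ]
}}

```text
t: 12.25
ee_pos: [534.7, 322.1, 193.9]
orientation: [0.119, 0.697, -0.119, 0.697]
force: [0.9, -0.8, 0.3]
grip_width: 1.001
```

Request:
{"op": "apply_moves", "data": {
  "motion": [
    [[0,0,0,-0.15,0],[0,0,0,-0.3,0],[0,0,0,-0.45,0],[0,0,0,-0.6,0],[0,0,0,-0.75,0],[0,0,0,-0.85,0],[0,0,0,-0.85,0],[0,0,0,-0.85,0]]
  ]
}}

```text
t: 13.05
ee_pos: [535.2, 320.1, 193.7]
orientation: [-0.176, 0.685, 0.176, 0.685]
force: [-0.6, -0.2, -0.0]
grip_width: 0.997
```

```bash
python3 - <<'E'
from workcell import arm;from h import *
import pickle
s=arm.sense();print(s["t"],s["ee_pos"],s["force"],s["grip_width"],plan(s,[533,325,190],30))
f=arm.grab_frame("wrist");g=arm.grab_frame("top");pickle.dump((f,g),open("w2.pkl","wb"))
M=np.zeros((600,800,3),np.uint8)
M[:384,:512]=f["img"]
M[:320,520:800]=cv2.resize(g["img"][155:235,225:295],None,fx=4,fy=4,interpolation=cv2.INTER_CUBIC)
cv2.imwrite("pics/w2.png",M)
E
```

```text
13.05 [535.18521405 320.10266247 193.70958948] [-0.61133811 -0.1807592  -0.04761236] 0.997168321866405 ('shift', array([0.37, 0.53, 0.04]), 'turn', np.float64(-0.021), np.float64(3.121), 'yaw', np.float64(28.8), 'xaxis', array([-0., -0., -1.]))
```

View pics/w2.png

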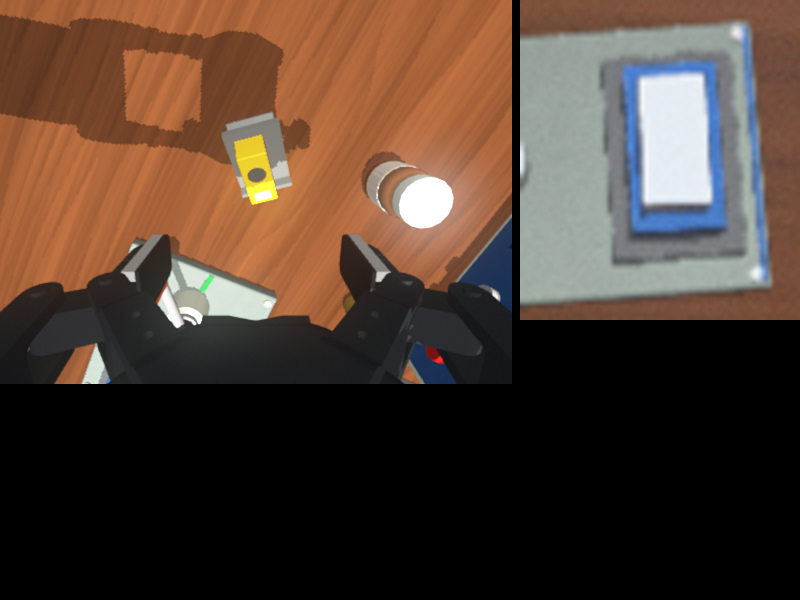

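The wrist view shows the case around (257,170) with its dark window at (257,175) and white label downhill. On the right, the aluminium riser sits centred on the blue. I'll enlarge both.

```bash
python3 - <<'E'
import pickle;from h import *
f,g=pickle.load(open("w2.pkl","rb"))
M=np.zeros((600,800,3),np.uint8)
M[:550,:400]=cv2.resize(f["img"][105:215,215:295],None,fx=5,fy=5,interpolation=cv2.INTER_CUBIC)
M[:500,410:800]=cv2.resize(g["img"][163:213,248:287],None,fx=10,fy=10,interpolation=cv2.INTER_CUBIC)
cv2.imwrite("pics/c2.png",M)
E
```

```text
(no output)
```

View pics/c2.png

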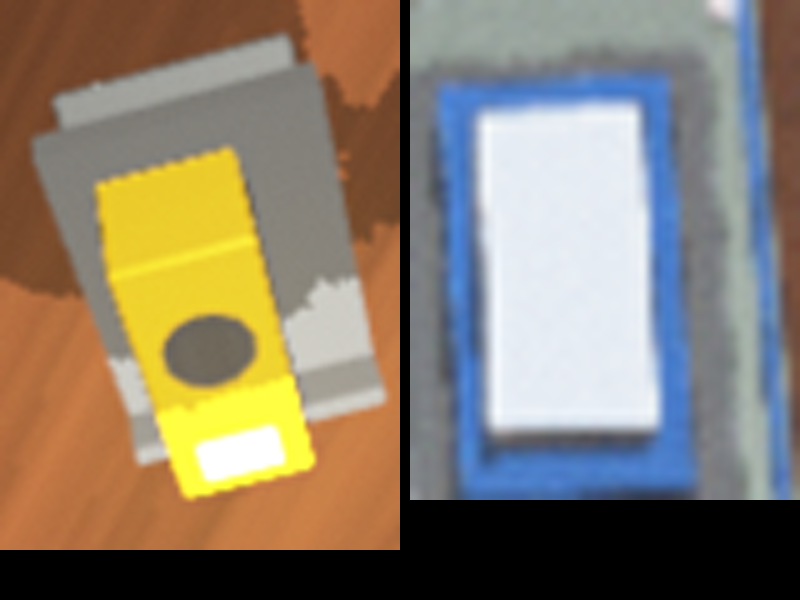

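```bash
python3 - <<'E'
import pickle;from h import *
from scipy.optimize import least_squares
f,g=pickle.load(open("w2.pkl","rb"));t0=pickle.load(open("top.pkl","rb"))
Q=lambda m,z:ray(g,248+(m[0]-410+.5)/10-.5,163+(m[1]+.5)/10-.5,z)
a=rect([Q(m,96) for m in[(476,112),(640,101),(661,430),(488,433)]]);b=rect([Q(m,64) for m in[(440,85),(668,73),(695,487),(462,495)]])
print(a,b);th=np.radians(4.3);d=a[0]-b[0];print(d@[np.cos(th),np.sin(th)],d@[-np.sin(th),np.cos(th)])
M=np.array([(31,14,30),(31,-14,30),(31,14,0),(31,-14,0),(-31,14,30),(-31,-14,30)],float)
W=np.array([(110,277),(256,238),(97,185),(234,148),(185,498),(313,465)],float);W=(W+.5)/5-.5+[215,105]
T=np.array([(62,440),(85,472),(208,412),(175,377)],float)-[0,325];T=(T+.5)/6-.5+[122,180]  # top cam: top face
MT=np.array([(31,-14,30),(31,14,30),(-31,14,30),(-31,-14,30)],float)
def pose(p,M): return Ro.from_euler("ZY",[p[3],np.radians(-30)]).apply(M)+p[:3]
rw=lambda p:np.array([proj(f,X) for X in pose(p,M)])-W
rt=lambda p,m=MT:np.array([proj(t0,X) for X in pose(p,m)])-T
for n,fun in("wrist",lambda p:rw(p).ravel()),("both",lambda p:np.r_[rw(p).ravel(),rt(p).ravel()]):
    r=least_squares(fun,[533,325,50,2.1]);p=r.x
    print(n,p[:3].round(1),np.degrees(p[3]).round(1),"rms",np.sqrt(np.mean(r.fun**2)).round(2))
print(rt(p).round(1)); print("centre of body",pose(p,np.array([[0,0,15.]])))
E
```

```text
(array([554.9,  -7.5]), array([45.4, 92.1, 47. , 89.8]), np.float64(-176.37)) (array([557.1,  -7.5]), array([ 65. , 119.3,  65.1, 118. ]), np.float64(-175.88))
-2.1938072937553 0.16495319901792435
wrist [525.2 335.1  37.5] 133.4 rms 0.17
both [524.9 336.   42.8] 133.3 rms 0.82
[[ 0.  -0.5]
 [ 2.6  1.6]
 [ 0.1  0.7]
 [-0.6 -0.5]]
centre of body [[530.03806233 330.56994684  55.82086277]]
```

```bash
python3 - <<'E'
from workcell import arm;from h import *
s=arm.sense();print(plan(s,[530.2,330,60],43.4))
E
```

```text
('shift', array([13.38,  1.11,  0.04]), 'turn', np.float64(-0.254), np.float64(2.888), 'yaw', np.float64(28.9), 'xaxis', array([-0., -0., -1.]))
```

Request:
{"op": "apply_moves", "data": {
  "motion": [
    [[2,1.1,0,-0.15,0],[5,1.1,0,-0.25,0],[9,1.1,0,-0.25,0],[12,1.1,0,-0.25,0],[13,1.1,0,-0.25,0],[13.2,1.1,0,-0.25,0],[13.2,1.1,0,-0.25,0],[13.2,1.1,0,-0.25,0]]
  ]
}}

```text
t: 13.95
ee_pos: [531.0, 330.3, 63.8]
orientation: [-0.261, 0.656, 0.261, 0.658]
force: [0.1, -0.2, -0.5]
grip_width: 1.0
```

```bash
python3 - <<'E'
from workcell import arm;from h import *
import pickle
s=arm.sense();print(s["t"],s["ee_pos"],s["force"],plan(s,[530.2,330,46],43.4))
f=arm.grab_frame("wrist");i=f["img"].copy()
M=np.array([(31,14,30),(31,-14,30),(31,14,0),(31,-14,0),(-31,14,30),(-31,-14,30)],float)
for X in Ro.from_euler("ZY",[np.radians(133.4),np.radians(-30)]).apply(M)+[525.2,335.1,37.5]:
    u,v=proj(f,X);cv2.circle(i,(int(u),int(v)),3,(255,0,0),1)
pickle.dump(f,open("w3.pkl","wb"));cv2.imwrite("pics/w3.png",i)
E
```

```text
13.95 [531.03865035 330.26247707  63.82965368] [ 0.05698144 -0.15020482 -0.4604262 ] ('shift', array([ 1.78,  0.04, -0.08]), 'turn', np.float64(-0.002), np.float64(3.14), 'yaw', np.float64(43.3), 'xaxis', array([ 0.003,  0.001, -1.   ]))
```

View pics/w3.png

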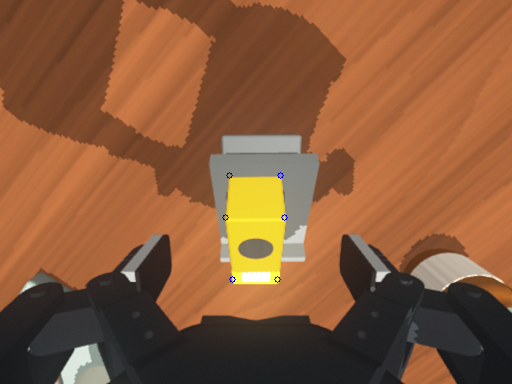

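Predicted corners (blue circles) match the case to about 2–4 px, so it is centred between the jaws. Closing at 20 N.

Request:
{"op": "apply_moves", "data": {
  "motion": [
    [[0.8,-0.1,0,0,0],[1.4,-0.1,0,0,0],[1.6,-0.1,0,0,0],[1.6,-0.1,0,0,255],[1.6,-0.1,0,0,255],[1.6,-0.1,0,0,255],[1.6,-0.1,0,0,255],[1.6,-0.1,0,0,255]]
  ],
  "squeeze": 20
}}

```text
t: 14.8
ee_pos: [530.8, 329.1, 46.1]
orientation: [-0.261, 0.657, 0.261, 0.657]
force: [-0.1, 0.1, 1.1]
grip_width: 0.322
```

Request:
{"op": "apply_moves", "data": {
  "motion": [
    [[0,0,0,0,255],[0,0,0,0,255],[-1,0,0,0,255],[-2,0,0,0,255],[-3,0,0,0,255],[-3,0,0,0,255],[-3,0,0,0,255],[-3,0,0,0,255]]
  ]
}}

```text
t: 15.6
ee_pos: [530.3, 328.9, 75.5]
orientation: [-0.261, 0.658, 0.261, 0.657]
force: [-0.1, -0.1, -0.9]
grip_width: 0.323
```

```bash
python3 - <<'E'
from workcell import arm;from h import *
import pickle
s=arm.sense();print(s["t"],s["ee_pos"],s["force"],s["grip_width"],plan(s,[567,-7.4,190],94.1))
f=arm.grab_frame("wrist");g=arm.grab_frame("scene");pickle.dump((f,g),open("w4.pkl","wb"))
u,v=map(int,proj(g,s["ee_pos"]));M=np.zeros((600,800,3),np.uint8)
M[:384,:512]=f["img"];M[384:584,:280]=cv2.resize(g["img"][v-50:v+30,u-56:u+56],(280,200),interpolation=cv2.INTER_CUBIC)
cv2.imwrite("pics/w4.png",M)
E
```

```text
15.6 [530.27038455 328.86347112  75.53112642] [-0.0945445  -0.11387068 -0.87017315] 0.32316716674104695 ('shift', array([-11.43, -26.99, -20.4 ]), 'turn', np.float64(-0.887), np.float64(2.255), 'yaw', np.float64(43.3), 'xaxis', array([-0.001, -0.   , -1.   ]))
```

View pics/w4.png

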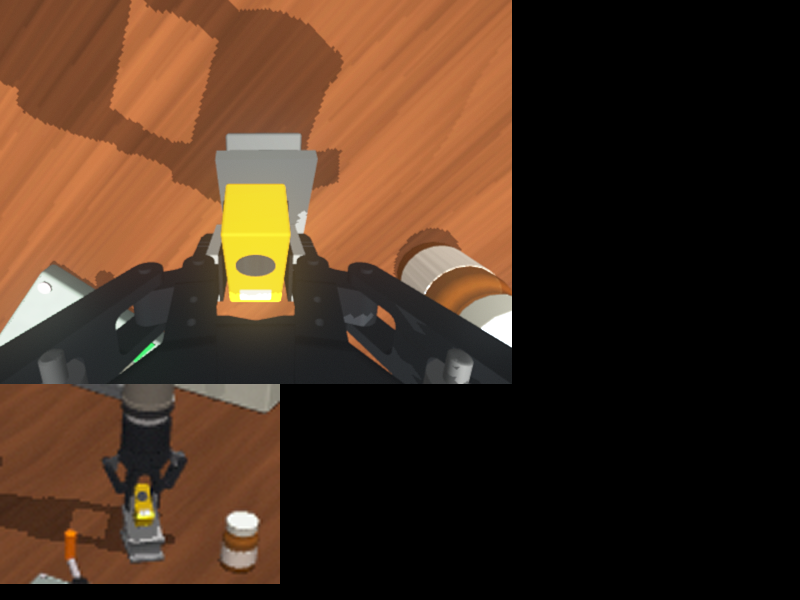

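The case is held, still tilted, with corners (226,185), (286,185), (222,233), (290,233), (230,301) and (282,301). I'll fit its pose in the hand.

```bash
python3 - <<'E'
import pickle;from h import *
from workcell import arm
from scipy.optimize import least_squares
f,g=pickle.load(open("w4.pkl","rb"));s=arm.sense()
M=np.array([(31,14,30),(31,-14,30),(31,14,0),(31,-14,0),(-31,14,30),(-31,-14,30)],float)
W=np.array([(222,233),(290,233),(226,185),(286,185),(230,301),(282,301)],float)
pose=lambda p,M: Ro.from_euler("ZY",[p[3],-p[4]]).apply(M)+p[:3]
r=least_squares(lambda p:(np.array([proj(f,X) for X in pose(p,M)])-W).ravel(),[525,335,68,2.33,.52]);p=r.x
R=Ro.from_quat(s["orientation"]);c=pose(p,np.array([[0,0,0],[0,0,15.]]))
print(p[:3],np.degrees(p[3:]),np.sqrt(np.mean(r.fun**2)))
print("tool frame: underside centre, body centre",R.inv().apply(c-s["ee_pos"]).round(1))
E
```

```text
[525.41820854 333.36773041  68.60818135] [133.37453365  28.56206918] 0.8192842431865504
tool frame: underside centre, body centre [[ 6.8  6.6 -0.4]
 [-6.4 -0.6 -0.4]]
```

Request:
{"op": "apply_moves", "data": {
  "motion": [
    [[-4,0,0,0,255],[-8,0,0,0,255],[-11,-3,-2,-0.1,255],[-11.4,-7,-5,-0.2,255],[-11.4,-11,-8,-0.3,255],[-11.4,-15,-11,-0.45,255],[-11.4,-19,-14,-0.6,255],[-11.4,-22,-17,-0.75,255]]
  ]
}}

```text
t: 16.5
ee_pos: [558.1, 54.5, 189.6]
orientation: [-0.476, 0.523, 0.476, 0.523]
force: [1.0, -0.4, -0.7]
grip_width: 0.327
```

```bash
python3 - <<'E'
from workcell import arm;from h import *
s=arm.sense();print(s["t"],s["ee_pos"],s["force"],s["grip_width"],plan(s,[567,-7.4,150],94.1))
E
```

```text
16.5 [558.10259035  54.53396396 189.59751621] [ 0.99475427 -0.42559414 -0.69721842] 0.3272471514857815 ('shift', array([ 3.96, -1.47, -6.08]), 'turn', np.float64(-0.166), np.float64(2.976), 'yaw', np.float64(84.6), 'xaxis', array([ 0., -0., -1.]))
```

Request:
{"op": "apply_moves", "data": {
  "motion": [
    [[1,-0.5,-2,-0.1,255],[2,-1,-4,-0.16,255],[3,-1.4,-5.5,-0.16,255],[4,-1.4,-5.8,-0.16,255],[5,-1.4,-5.8,-0.16,255],[5.2,-1.4,-5.8,-0.16,255],[5.2,-1.4,-5.8,-0.16,255],[5.2,-1.4,-5.8,-0.16,255]]
  ]
}}

```text
t: 17.3
ee_pos: [566.4, -1.8, 138.3]
orientation: [0.515, -0.484, -0.515, -0.485]
force: [0.1, 0.2, -0.7]
grip_width: 0.324
```

```bash
python3 - <<'E'
from workcell import arm;from h import *
s=arm.sense();print(s["t"],s["ee_pos"],s["force"],s["grip_width"],plan(s,[567,-7.4,119],94.1))
E
```

```text
17.3 [566.35809927  -1.8459211  138.25678421] [ 0.12755046  0.23966226 -0.70847872] 0.32443941884488314 ('shift', array([ 1.93, -0.03, -0.56]), 'turn', np.float64(-0.011), np.float64(3.131), 'yaw', np.float64(93.5), 'xaxis', array([ 0.001, -0.   , -1.   ]))
```

Request:
{"op": "apply_moves", "data": {
  "motion": [
    [[0.8,0,-0.5,-0.01,255],[1.4,0,-0.5,-0.01,255],[1.7,0,-0.5,-0.01,255],[1.9,0,-0.5,-0.01,255],[2,0,-0.5,-0.01,255],[2,0,-0.5,-0.01,255],[2,0,-0.5,-0.01,255],[2,0,-0.5,-0.01,255]]
  ]
}}

```text
t: 18.1
ee_pos: [566.5, -7.7, 118.1]
orientation: [0.517, -0.482, -0.517, -0.482]
force: [0.1, -0.0, -0.9]
grip_width: 0.326
```

```bash
python3 - <<'E'
from workcell import arm;from h import *
s=arm.sense();print(s["t"],s["ee_pos"],s["force"],s["grip_width"],plan(s,[567,-7.4,118],94.1))
E
```

```text
18.1 [566.5470979   -7.65124178 118.10708457] [ 0.07854775 -0.0226319  -0.88571663] 0.32568857170747756 ('shift', array([ 0.01, -0.05,  0.02]), 'turn', np.float64(-0.002), np.float64(3.14), 'yaw', np.float64(94.0), 'xaxis', array([ 0., -0., -1.]))
```

Request:
{"op": "apply_moves", "data": {
  "motion": [
    [[0.1,0,0,0,255],[0.2,0.2,0,0,255],[0.3,0.4,0,0,255],[0.4,0.56,0,0,255],[0.5,0.7,0,0,255],[0.6,0.8,0,0,255],[0.6,0.8,0,0,255],[0.6,0.8,0,0,255]]
  ]
}}

```text
t: 18.9
ee_pos: [559.0, -8.2, 112.4]
orientation: [0.518, -0.482, -0.517, -0.483]
force: [1.4, 0.5, 4.0]
grip_width: 0.324
```

```bash
python3 - <<'E'
from workcell import arm;from h import *
s=arm.sense();print(s["t"],s["ee_pos"],s["force"],s["torque"],s["grip_width"])
f=arm.grab_frame("scene");g=arm.grab_frame("wrist");u,v=map(int,proj(f,[556,-7,100]))
M=np.zeros((384,800,3),np.uint8);M[:,:512]=g["img"]
M[:240,520:800]=cv2.resize(f["img"][v-24:v+24,u-28:u+28],(280,240),interpolation=cv2.INTER_CUBIC)
cv2.imwrite("pics/p1.png",M)
E
```

```text
18.9 [558.97437     -8.21551935 112.42739538] [1.36188093 0.4734246  4.02203676] [ 0.09928624 -0.29095444 -0.0128386 ] 0.3243802394136103
```

View pics/p1.png

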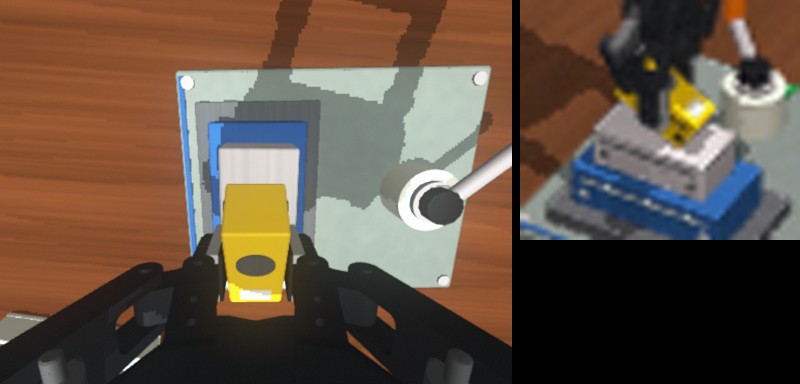

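Contact is about 5 N with the case still tilted, so it touched later than expected. I'll lift a little, shift 8 mm back and redo the arc from the real contact height.

Request:
{"op": "apply_moves", "data": {
  "motion": [
    [[-0.4,0,0,0,255],[-0.4,-0.4,0,0,255],[-0.4,-0.8,0,0,255],[-0.2,-0.8,0,0,255],[-0.1,-0.8,0,0,255],[0,-0.8,0,0,255],[0,-0.8,0,0,255],[0,-0.8,0,0,255]]
  ]
}}

```text
t: 19.8
ee_pos: [566.4, -7.6, 112.4]
orientation: [0.517, -0.482, -0.517, -0.482]
force: [-1.6, 1.5, 5.4]
grip_width: 0.323
```

Request:
{"op": "apply_moves", "data": {
  "motion": [
    [[0.1,0.2,0,0,255],[0.2,0.38,0,0,255],[0.4,0.6,0,0,255],[0.6,0.82,0,0,255],[0.8,1,0,0,255],[0.9,1.1,0,0,255],[0.9,1.1,0,0,255],[0.9,1.1,0,0,255]]
  ]
}}

```text
t: 20.6
ee_pos: [556.8, -8.5, 104.2]
orientation: [0.518, -0.481, -0.516, -0.483]
force: [1.1, 1.3, 7.5]
grip_width: 0.324
```

```bash
python3 - <<'E'
from workcell import arm;from h import *
s=arm.sense();print(s["t"],s["ee_pos"],s["force"],s["torque"],s["grip_width"])
f=arm.grab_frame("scene");g=arm.grab_frame("wrist");u,v=map(int,proj(f,[556,-7,100]))
M=np.zeros((384,800,3),np.uint8);M[:,:512]=g["img"]
M[:240,520:800]=cv2.resize(f["img"][v-24:v+24,u-28:u+28],(280,240),interpolation=cv2.INTER_CUBIC)
cv2.imwrite("pics/p2.png",M)
E
```

```text
20.6 [556.81550465  -8.45630205 104.15880298] [1.08201159 1.25099226 7.4778878 ] [ 0.14069975 -0.29680542 -0.00861421] 0.32351706424905335
```

View pics/p2.png

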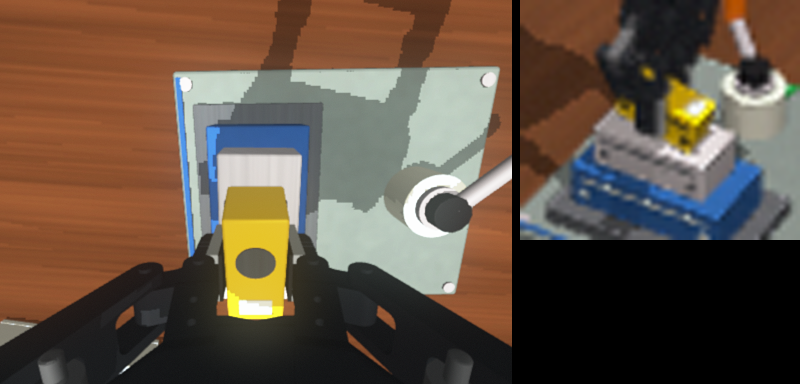

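The case is flattening: corners are now about (228,188), (285,188), (223,221), (290,220) and (228,318). I'll fit the remaining tilt from those.

```bash
cat >> h.py <<'E'
from scipy.optimize import least_squares
def fitcase(f,W,x0):
    M=np.array([(31,14,30),(31,-14,30),(31,14,0),(31,-14,0),(-31,14,30),(-31,-14,30)],float)
    pose=lambda p,M: Ro.from_euler("ZY",[p[3],-p[4]]).apply(M)+p[:3]
    r=least_squares(lambda p:(np.array([proj(f,X) for X in pose(p,M)])-W).ravel(),x0);p=r.x
    return p[:3].round(1),np.degrees(p[3:]).round(1),np.sqrt(np.mean(r.fun**2)).round(2)
E
python3 - <<'E'
from workcell import arm;from h import *
f=arm.grab_frame("wrist")
print(fitcase(f,np.array([(223,222),(290,221),(228,188),(286,188),(228,318),(285,318)],float),[556,-8,100,3.2,.3]))
E
```

```text
(array([555.3,  -8.1,  99.3]), array([184.1,  13.9]), np.float64(1.07))
```

Request:
{"op": "apply_moves", "data": {
  "motion": [
    [[0.1,0.1,0,0,255],[0.2,0.2,0,0,255],[0.3,0.28,0,0,255],[0.4,0.35,0,0,255],[0.45,0.38,0,0,255],[0.45,0.38,0,0,255],[0.45,0.38,0,0,255],[0.45,0.38,0,0,255]]
  ]
}}

```text
t: 21.55
ee_pos: [553.1, -8.7, 99.6]
orientation: [0.518, -0.481, -0.516, -0.483]
force: [0.6, 0.9, 7.0]
grip_width: 0.323
```

```bash
python3 - <<'E'
from workcell import arm;from h import *
s=arm.sense();print(s["t"],s["ee_pos"],s["force"],s["torque"],s["grip_width"])
f=arm.grab_frame("wrist");h=cv2.cvtColor(f["img"],cv2.COLOR_BGR2HSV)
m=cv2.inRange(h,(20,120,80),(35,255,255))
# rows of brightness steps along the central column and its flanks
for c in(245,268): 
    col=f["img"][170:330,c-2:c+3].mean(1).astype(int).sum(1);d=np.diff(col);print(c,[(170+i,int(d[i])) for i in np.where(abs(d)>35)[0]])
for r in(195,215,250,300): x=np.where(m[r])[0];print(r,x.min(),x.max())
E
```

```text
21.55 [553.11341894  -8.71493037  99.62537907] [0.57046586 0.94080271 6.9863774 ] [ 0.13437685 -0.44281799  0.0219932 ] 0.3229360920903315
245 [(np.int64(187), -44), (np.int64(188), -145), (np.int64(189), -103), (np.int64(213), 65), (np.int64(214), 45), (np.int64(245), -71), (np.int64(246), -71), (np.int64(274), 39), (np.int64(275), 68), (np.int64(276), 63), (np.int64(303), 76), (np.int64(304), 111), (np.int64(306), 47), (np.int64(317), -68), (np.int64(318), -410), (np.int64(319), -143)]
268 [(np.int64(187), -44), (np.int64(188), -153), (np.int64(189), -108), (np.int64(213), 73), (np.int64(214), 45), (np.int64(246), -52), (np.int64(247), -60), (np.int64(248), -46), (np.int64(273), 56), (np.int64(274), 59), (np.int64(275), 42), (np.int64(303), 73), (np.int64(304), 114), (np.int64(311), 42), (np.int64(317), -242), (np.int64(318), -334), (np.int64(319), -48)]
195 228 283
215 223 288
250 223 287
300 227 283
```

```bash
python3 - <<'E'
from workcell import arm;from h import *
f=arm.grab_frame("wrist")
for t in(0,4,8,12):
    R=Ro.from_euler("ZY",[np.radians(184.1),-np.radians(t)])
    c=R.apply([[31,0,0],[31,0,30]])+[554.5,-8,96+31*np.sin(np.radians(t))]
    print(t,[np.round(proj(f,x),1) for x in c])
E
```

```text
0 [array([256.7, 187.9]), array([257. , 205.8])]
4 [array([256.7, 190.2]), array([257.1, 214. ])]
8 [array([256.8, 192.9]), array([257.1, 222.9])]
12 [array([256.8, 196. ]), array([257.2, 232.4])]
```

Request:
{"op": "apply_moves", "data": {
  "motion": [
    [[0.08,0.04,0,0,255],[0.16,0.08,0,0,255],[0.22,0.11,0,0,255],[0.26,0.13,0,0,255],[0.28,0.13,0,0,255],[0.28,0.13,0,0,255],[0.28,0.13,0,0,255],[0.28,0.13,0,0,255]]
  ]
}}

```text
t: 22.45
ee_pos: [551.4, -8.8, 96.9]
orientation: [0.518, -0.482, -0.516, -0.483]
force: [-0.9, 0.7, 8.9]
grip_width: 0.322
```

```bash
python3 - <<'E'
from workcell import arm;from h import *
s=arm.sense();print(s["t"],s["ee_pos"],s["force"],s["torque"],s["grip_width"])
f=arm.grab_frame("wrist")
for c in(245,268): 
    col=f["img"][170:230,c-2:c+3].mean(1).astype(int).sum(1);d=np.diff(col);print(c,[(170+int(i),int(d[i])) for i in np.where(abs(d)>35)[0]])
for t in(0,2,4):
    R=Ro.from_euler("ZY",[np.radians(184.1),-np.radians(t)])
    c=R.apply([[31,0,0],[31,0,30]])+[554.5,-8,96+31*np.sin(np.radians(t))]
    print(t,[np.round(proj(f,x),1) for x in c])
E
```

```text
22.45 [551.43997529  -8.83217815  96.86167919] [-0.93711666  0.66436908  8.86873427] [ 0.17978663 -0.16442606  0.02543145] 0.3217700737096897
245 [(189, -73), (190, -212), (210, 69), (211, 50)]
268 [(189, -76), (190, -225), (210, 76), (211, 51)]
0 [array([256.7, 192.3]), array([257. , 211.6])]
2 [array([256.7, 193.4]), array([257. , 215.7])]
4 [array([256.7, 194.7]), array([257.1, 220.1])]
```

Within about 1° of flat, and the moment has dropped. Releasing slowly, then lifting.

Request:
{"op": "apply_moves", "data": {
  "motion": [
    [[-0.05,0,0,0,255],[-0.05,0,0,0,150],[-0.05,0,0,0,100],[-0.05,0,0,0,50],[-0.05,0,0,0,0],[-0.05,0,0,0,0],[-0.05,0,0,0,0],[-2,0,0,0,0]]
  ]
}}

```text
t: 23.3
ee_pos: [548.7, -8.6, 113.6]
orientation: [-0.516, 0.483, 0.519, 0.481]
force: [-0.0, -0.2, -0.2]
grip_width: 1.0
```

```bash
python3 - <<'E'
from workcell import arm;from h import *
s=arm.sense();print(s["t"],s["ee_pos"],s["force"],s["grip_width"])
E
```

```text
23.3 [548.67029309  -8.55249069 113.55196402] [-0.00023567 -0.18577516 -0.15741316] 1.0001922639650347
```

Request:
{"op": "apply_moves", "data": {
  "motion": [
    [[-5,0,0,0,0],[-9,0,0,0,0],[-11,2,5,0,0],[-11,4,9,0,0],[-11,5,13,0,0],[-11,6,18,0,0],[-11,6,18,0,0],[-11,6,18,0,0]]
  ]
}}

```text
t: 24.1
ee_pos: [477.6, 167.5, 225.6]
orientation: [0.518, -0.481, -0.518, -0.481]
force: [-0.1, -0.5, -0.2]
grip_width: 0.998
```

```bash
python3 - <<'E'
from workcell import arm;from h import *
import pickle
s=arm.sense();print(s["t"],s["ee_pos"],s["force"],s["grip_width"],s["joint_pos"],plan(s,[497,172,150],0))
g=arm.grab_frame("top");f=arm.grab_frame("scene");pickle.dump((g,f),open("fin.pkl","wb"))
M=np.zeros((600,800,3),np.uint8)
M[:600,:400]=cv2.resize(g["img"][157:217,245:285],None,fx=10,fy=10,interpolation=cv2.INTER_CUBIC)
u,v=map(int,proj(f,[556,-7,90]));M[:500,405:800]=cv2.resize(f["img"][v-25:v+25,u-22:u+18][:,:39],(395,500),interpolation=cv2.INTER_CUBIC)
print(u,v)
cv2.imwrite("pics/fin.png",M)
E
```

```text
24.1 [477.55663752 167.46770719 225.64831513] [-0.1463844  -0.53048775 -0.16452938] 0.9984145394042708 [ 1.86016624e-01  3.12154830e-01  1.58426132e+00 -4.82731991e-04
  1.24500536e+00 -1.45755943e+00] ('shift', array([ 7.57, -1.97,  0.31]), 'turn', np.float64(-1.498), np.float64(1.644), 'yaw', np.float64(94.2), 'xaxis', array([ 0., -0., -1.]))
263 187
```

View pics/fin.png

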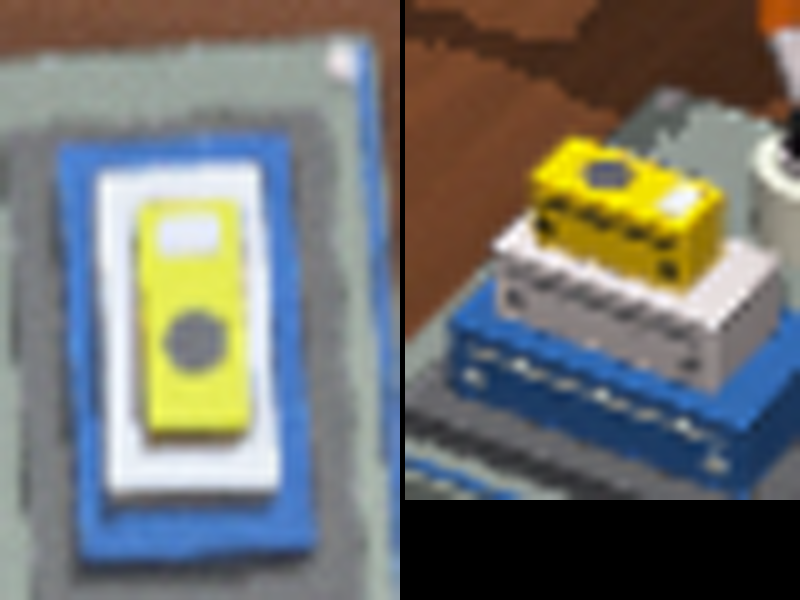

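The stack is flat, square and centred: case (138–250, 200–437) inside the white riser, inside the blue. Now the offsets in numbers, and the grip position for the lock.

```bash
python3 - <<'E'
import pickle;from h import *
from workcell import arm
g,_=pickle.load(open("fin.pkl","rb"));t0=pickle.load(open("top.pkl","rb"))
Q=lambda m,z:ray(g,245+(m[0]+.5)/10-.5,157+(m[1]+.5)/10-.5,z)
c=rect([Q(m,126) for m in[(138,204),(241,200),(250,429),(148,436)]]);a=rect([Q(m,96) for m in[(97,172),(261,162),(281,488),(108,492)]]);b=rect([Q(m,64) for m in[(58,146),(288,137),(315,548),(80,557)]])
th=np.radians(4.3);U=np.array([[np.cos(th),np.sin(th)],[-np.sin(th),np.cos(th)]])
print(c,a,b,"case-alu",U@(c[0]-a[0]),"alu-blue",U@(a[0]-b[0]))
h=cv2.cvtColor(t0["img"],cv2.COLOR_BGR2HSV);m=cv2.inRange(h[195:225,185:205],(8,180,160),(20,255,255));M=cv2.moments(m,True)
p=ray(t0,185+M["m10"]/M["m00"],195+M["m01"]/M["m00"],107);d=p[:2]-[546.3,123.2];print("grip",p,np.hypot(*d),np.degrees(np.arctan2(d[1],d[0])),M["m00"])
s=arm.sense();print(plan(s,[p[0],p[1],150],45.6))
E
```

```text
(array([551.9,  -9.6]), array([27.6, 62.3, 27.1, 63.1]), np.float64(-176.92)) (array([555.1,  -7.6]), array([45.4, 91.3, 47. , 89.5]), np.float64(-176.53)) (array([556.5,  -7.2]), array([ 65.5, 118.4,  65.7, 118.3]), np.float64(-175.87)) case-alu [-3.34094988 -1.75443834] alu-blue [-1.42605068 -0.29390384]
grip [496.36349959 173.12636409 107.        ] 70.61370903666537 135.0058156589235 31.0
('shift', array([ 7.55, -1.86,  0.61]), 'turn', np.float64(0.844), np.float64(-2.297), 'yaw', np.float64(94.0), 'xaxis', array([ 0.   , -0.001, -1.   ]))
```

Request:
{"op": "apply_moves", "data": {
  "motion": [
    [[1,-1.8,0.6,0.15,0],[2,-1.8,0.6,0.3,0],[4,-1.8,0.6,0.45,0],[6,-1.8,0.6,0.6,0],[7.5,-1.8,0.6,0.75,0],[7.5,-1.8,0.6,0.84,0],[7.5,-1.8,0.6,0.84,0],[7.5,-1.8,0.6,0.84,0]]
  ]
}}

```text
t: 25.0
ee_pos: [496.1, 172.7, 150.7]
orientation: [-0.276, 0.651, 0.276, 0.651]
force: [-0.6, -0.1, 1.1]
grip_width: 1.002
```

```bash
python3 - <<'E'
from workcell import arm;from h import *
s=arm.sense();print(s["t"],s["ee_pos"],s["force"],plan(s,[496.4,173,80],45))
E
```

```text
25.0 [496.10575962 172.70545072 150.6831334 ] [-0.57146943 -0.08990901  1.05086215] ('shift', array([7.07, 0.  , 0.04]), 'turn', np.float64(0.016), np.float64(-3.126), 'yaw', np.float64(45.9), 'xaxis', array([ 0., -0., -1.]))
```

Request:
{"op": "apply_moves", "data": {
  "motion": [
    [[3,0,0,0.01,0],[5,0,0,0.01,0],[6.5,0,0,0.01,0],[7,0,0,0.01,0],[7,0,0,0.01,255],[7,0,0,0.01,255],[7,0,0,0.01,255],[7,0,0,0.01,255]]
  ],
  "squeeze": 30
}}

```text
t: 25.8
ee_pos: [495.9, 173.9, 81.3]
orientation: [-0.273, 0.652, 0.272, 0.653]
force: [0.8, 1.3, -0.1]
grip_width: 0.329
```

```bash
python3 - <<'E'
from workcell import arm;from h import *
s=arm.sense();A=np.array([546.3,123.2]);d=s["ee_pos"][:2]-A;print(s["t"],s["ee_pos"],s["force"],s["grip_width"],np.hypot(*d),np.degrees(np.arctan2(d[1],d[0])))
a0=135.;R=Ro.from_quat(s["orientation"]).inv()
P=lambda a:np.r_[A+70*np.array([np.cos(np.radians(a)),np.sin(np.radians(a))]),0]
for a in range(135,64,-5): print(a,(R.apply(P(a)-P(a0))/10).round(2),round(np.radians(a0-a),3))
E
```

```text
25.8 [495.8847892  173.90417679  81.3406018 ] [ 0.76810348  1.29039805 -0.06875324] 0.3294429798816967 71.50249663095174 134.83626793215203
135 [0. 0. 0.] 0.0
130 [ 0.   -0.03  0.61] 0.087
125 [ 0.   -0.11  1.21] 0.175
120 [ 0.   -0.25  1.81] 0.262
115 [ 0.   -0.44  2.39] 0.349
110 [ 0.   -0.67  2.95] 0.436
105 [ 0.   -0.96  3.49] 0.524
100 [ 0.01 -1.29  4.01] 0.611
95 [ 0.01 -1.66  4.49] 0.698
90 [ 0.01 -2.08  4.94] 0.785
85 [ 0.01 -2.53  5.35] 0.873
80 [ 0.01 -3.02  5.72] 0.96
75 [ 0.01 -3.53  6.04] 1.047
70 [ 0.01 -4.08  6.32] 1.134
65 [ 0.01 -4.64  6.55] 1.222
```

Request:
{"op": "apply_moves", "data": {
  "motion": [
    [[0,0,0,0,255],[0,-0.03,0.6,0.09,255],[0,-0.1,1.2,0.17,255],[0,-0.25,1.8,0.26,255],[0,-0.45,2.4,0.35,255],[0,-0.65,2.95,0.44,255],[0,-0.95,3.5,0.52,255],[0,-1.3,4,0.61,255]]
  ]
}}

```text
t: 26.6
ee_pos: [533.4, 193.9, 81.2]
orientation: [-0.062, 0.704, 0.063, 0.705]
force: [1.3, 2.8, 2.4]
grip_width: 0.202
```

```bash
cat > lk.py <<'E'
from workcell import arm;from h import *
s=arm.sense();A=np.array([546.3,123.2]);d=s["ee_pos"][:2]-A;a0=np.degrees(np.arctan2(d[1],d[0]));t=np.radians(a0-90)
print(s["t"],s["ee_pos"],s["force"],"tangential force on tool",s["force"][:2]@[np.cos(t),np.sin(t)],s["grip_width"],np.hypot(*d),a0)
R=Ro.from_quat(s["orientation"]);z=R.apply([0,0,1]);print("jaw",np.degrees(np.arctan2(z[1],z[0])))
P=lambda a:np.r_[A+70*np.array([np.cos(np.radians(a)),np.sin(np.radians(a))]),0]
for a in(95,90,86,82,78,75,72,69,66): 
    if a<a0: print(a,(R.inv().apply(P(a)-P(a0))/10).round(2),round(np.radians(a0-a),3))
E
python3 lk.py
```

```text
26.6 [533.4408388  193.91425271  81.24360945] [1.33652723 2.79216163 2.35685126] tangential force on tool 1.8145154803262642 0.2021705990347637 71.87394217165618 100.30643418474591
jaw 10.184702429922044
95 [ 0.   -0.03  0.65] 0.093
90 [ 0.   -0.11  1.25] 0.18
86 [ 0.   -0.21  1.73] 0.25
82 [ 0.   -0.35  2.2 ] 0.32
78 [ 0.   -0.52  2.66] 0.389
75 [ 0.   -0.67  2.99] 0.442
72 [ 0.   -0.83  3.32] 0.494
69 [ 0.01 -1.01  3.64] 0.546
66 [ 0.01 -1.21  3.95] 0.599
```

Request:
{"op": "apply_moves", "data": {
  "motion": [
    [[0,-0.03,0.6,0.09,255],[0,-0.1,1.2,0.18,255],[0,-0.2,1.7,0.25,255],[0,-0.35,2.2,0.32,255],[0,-0.5,2.65,0.39,255],[0,-0.5,2.65,0.39,255],[0,-0.5,2.65,0.39,255],[0,-0.5,2.65,0.39,255]]
  ]
}}

```text
t: 27.4
ee_pos: [560.0, 193.8, 81.2]
orientation: [0.074, 0.703, -0.073, 0.704]
force: [-0.1, 4.4, 3.5]
grip_width: 0.197
```

```bash
python3 lk.py
```

```text
27.4 [560.01775368 193.8194493   81.23008696] [-0.07728631  4.35213263  3.4927682 ] tangential force on tool -0.9057534783169675 0.19668301777137956 71.93944249096542 79.00725263598045
jaw -11.861080729825558
78 [0.   0.   0.12] 0.018
75 [ 0.   -0.01  0.49] 0.07
72 [ 0.   -0.04  0.85] 0.122
69 [ 0.   -0.09  1.22] 0.175
66 [ 0.   -0.16  1.58] 0.227
```

Request:
{"op": "apply_moves", "data": {
  "motion": [
    [[0,0,0.12,0.02,255],[0,0,0.24,0.035,255],[0,0,0.36,0.05,255],[0,0,0.48,0.07,255],[0,0,0.48,0.07,255],[0,0,0.48,0.07,255],[0,0,0.48,0.07,255],[0,0,0.48,0.07,255]]
  ]
}}

```text
t: 28.2
ee_pos: [563.6, 192.9, 81.0]
orientation: [0.098, 0.701, -0.097, 0.7]
force: [-3.8, 4.7, 5.7]
grip_width: 0.2
```

```bash
python3 lk.py; python3 - <<'E'
import pickle;from h import *
from workcell import arm
t0=pickle.load(open("top.pkl","rb"))
for m in[(45,164),(76,166)]:
    d=ray(t0,190+(m[0]+.5)/4-.5,155+(m[1]+.5)/4-.5,16)[:2]-[546.3,123.2];print("mark",d,np.degrees(np.arctan2(d[1],d[0])))
g=arm.grab_frame("scene");h=cv2.cvtColor(g["img"],cv2.COLOR_BGR2HSV);u,v=map(int,proj(g,[556,190,100]))
m=cv2.inRange(h,(8,170,130),(20,255,255));m[:v-25]=0;m[v+25:]=0;m[:,:u-25]=0;m[:,u+25:]=0
y,x=np.where(m);print("orange px",len(x),x.mean() if len(x) else 0,y.mean() if len(x) else 0,"pred for angles",[(a,np.round(proj(g,[546.3+70*np.cos(np.radians(a)),123.2+70*np.sin(np.radians(a)),90]),1)) for a in(70,76,82,88)])
E
```

```text
28.2 [563.59526083 192.89248305  81.02643301] [-3.80306969  4.70622382  5.72578914] tangential force on tool -4.824645589267915 0.200039832955047 71.80646378586101 76.06273239686257
jaw -15.87560908595722
75 [-0.    0.    0.13] 0.019
72 [-0.  -0.   0.5] 0.071
69 [-0.   -0.02  0.86] 0.123
66 [-0.   -0.07  1.23] 0.176
mark [ 3.47724444 52.15784632] 86.18586536047883
mark [ 2.30779882 29.31506375] 85.49873107091574
orange px 18 294.55555555555554 163.38888888888889 pred for angles [(70, array([296.7, 162.5])), (76, array([295.4, 161.7])), (82, array([293.9, 160.9])), (88, array([292.4, 160.2]))]
```

```bash
cat > og.py <<'E'
from workcell import arm;from h import *
f=arm.grab_frame("wrist");h=cv2.cvtColor(f["img"],cv2.COLOR_BGR2HSV)
m=cv2.inRange(h,(5,150,90),(20,255,255));n,l,st,c=cv2.connectedComponentsWithStats(m)
A=np.array([546.3,123.2])
for k in np.argsort(-st[1:,4])[:3]+1:
    u,v=c[k];print("orange",st[k],c[k].round(1))
    for z in(75,90,108):
        d=ray(f,u,v,z)[:2]-A;print(z,d.round(1),np.hypot(*d).round(1),np.degrees(np.arctan2(d[1],d[0])).round(1))
s=arm.sense();d=s["ee_pos"];print("tcp px",proj(f,[d[0],d[1],90]))
E
python3 og.py
```

```text
orange [     0      0    512    348 122341] [257.3 144.8]
75 [ 31.5 118.2] 122.3 75.1
90 [ 31.8 119.7] 123.9 75.1
108 [ 32.2 121.5] 125.7 75.2
orange [ 236  216   39   69 2104] [254.4 251.9]
75 [13.3 59.8] 61.2 77.5
90 [15.4 67.2] 69.0 77.1
108 [18.  76.1] 78.2 76.7
orange [129 307  19  20 186] [137.4 316.1]
75 [-68.   37.7] 77.7 151.0
90 [-57.6  47.3] 74.6 140.6
108 [-45.1  59. ] 74.2 127.4
tcp px (np.float64(256.61128882464885), np.float64(246.7827976291348))
```

Request:
{"op": "apply_moves", "data": {
  "motion": [
    [[0,0,0.12,0.02,255],[0,0,0.24,0.035,255],[0,0,0.36,0.05,255],[0,0,0.48,0.07,255],[0,0,0.5,0.07,255],[0,0,0.5,0.07,255],[0,0,0.5,0.07,255],[0,0,0.5,0.07,255]]
  ]
}}

```text
t: 29.1
ee_pos: [568.4, 191.6, 81.0]
orientation: [0.122, 0.697, -0.122, 0.696]
force: [-3.7, 6.2, 5.6]
grip_width: 0.199
```

```bash
python3 lk.py; python3 og.py
```

```text
29.1 [568.41263536 191.56451851  81.01062556] [-3.65389813  6.15481767  5.62513362] tangential force on tool -5.370727202572745 0.1992846068366692 71.85176429937265 72.076099133986
jaw -19.883991757150188
72 [-0.    0.    0.01] 0.001
69 [-0.    0.    0.38] 0.054
66 [-0.   -0.01  0.74] 0.106
orange [     0      0    512    348 119681] [260.9 147.8]
75 [ 40.9 113.6] 120.7 70.2
90 [ 41.2 115.3] 122.4 70.3
108 [ 41.5 117.3] 124.5 70.5
orange [ 236  216   38   69 2104] [254.4 252. ]
75 [17.4 58.7] 61.2 73.5
90 [20.1 65.9] 68.9 73.1
108 [23.3 74.7] 78.2 72.7
orange [495  61  17  28 278] [502.7  75.5]
75 [163.6 106.5] 195.2 33.1
90 [151.5 108.9] 186.6 35.7
108 [136.9 111.8] 176.8 39.3
tcp px (np.float64(256.5513532165979), np.float64(246.72746165258684))
```

The force has levelled off while the grip moved 77° to 73°, so the clutch is slipping, by roughly 0.22 rad past the mark at 86°. Letting go and retreating.

Request:
{"op": "apply_moves", "data": {
  "motion": [
    [[0,0,0,0,100],[0,0,0,0,0],[0,0,0,0,0],[0,0,0,0,0],[0,0,0,0,0],[-3,0,0,0,0],[-7,0,0,0,0],[-11,0,0,0,0]]
  ]
}}

```text
t: 29.95
ee_pos: [568.9, 190.4, 191.4]
orientation: [0.123, 0.697, -0.123, 0.696]
force: [0.8, 0.4, 0.3]
grip_width: 1.006
```

Request:
{"op": "apply_moves", "data": {
  "motion": [
    [[-2,2,0,0,0],[-2,6,0,0,0],[-2,10,0,0,0],[-2,14,0,0,0],[-2,16,0,0,0],[-2,16,0,0,0],[-2,16,0,0,0],[-2,16,0,0,0]]
  ]
}}

```text
t: 30.75
ee_pos: [624.0, 339.8, 210.6]
orientation: [0.123, 0.696, -0.123, 0.696]
force: [-0.7, -0.7, 0.2]
grip_width: 1.001
```

```bash
python3 - <<'E'
from workcell import arm;from h import *
import pickle
s=arm.sense();print(s["t"],s["ee_pos"],s["force"],s["grip_width"])
g=arm.grab_frame("top");o,_=pickle.load(open("fin.pkl","rb"))
h=cv2.cvtColor(g["img"],cv2.COLOR_BGR2HSV);m=cv2.inRange(h,(8,180,160),(20,255,255));m[:160]=0;m[215:]=0;m[:,:180]=0;m[:,225:]=0
y,x=np.where(m);p=ray(g,x.mean(),y.mean(),107);d=p[:2]-[546.3,123.2];a=np.degrees(np.arctan2(d[1],d[0]));print(len(x),p,np.hypot(*d),a,"slip",np.radians(4.4+150-a)-1.2)
def cen(i):
    h=cv2.cvtColor(i[157:217,245:285],cv2.COLOR_BGR2HSV);r=[]
    for lo,hi in(((20,100,100),(38,255,255)),((100,120,80),(125,255,255)),((0,0,200),(180,60,255))):
        y,x=np.where(cv2.inRange(h,lo,hi));r.append((len(x),x.mean().round(2),y.mean().round(2)))
    return r
print(cen(o["img"]),cen(g["img"]))
E
```

```text
30.75 [623.95838043 339.81159069 210.60994775] [-0.65413509 -0.70783349  0.17848479] 1.000858915561896
33 [566.66379578 190.35811815 107.        ] 70.17761047377093 73.13156015503365 slip 0.21840185325361294
[(172, np.float64(18.76), np.float64(32.9)), (364, np.float64(20.35), np.float64(36.34)), (280, np.float64(18.73), np.float64(31.01))] [(173, np.float64(18.73), np.float64(32.92)), (357, np.float64(20.42), np.float64(36.21)), (283, np.float64(18.79), np.float64(31.06))]
```

Slip measures 0.22 rad, the stack hasn't moved, and the arm is clear. Handing in.

```bash
python3 -c "
from workcell import arm
print(arm.hand_in())"
```

```text
the job is handed in; nothing more can be done
None
```

The stack is built and the lock is tightened, and I handed the job in at about 31 s of the 72 s allowed. No verdict was reported.

**Stack:** the blue riser, the aluminium riser and the case were each set down rather than dropped. I lowered the tilted case until one edge touched, then turned it flat in the grip to within about 1° before letting go. That took one small lift and re-approach, because it touched lower than I had worked out.

| Piece | Offset lengthwise (mm) | Offset across (mm) | Allowed (mm) |
|---|---|---|---|
| Blue riser on pad | +1.7 | −1.2 | 12 / 10 |
| Aluminium riser on blue | about −2 | about 0 | 12 / 6 |
| Case on aluminium | −3.3 | −1.8 | 12 / 6 |

All three are square to about 1°. The stack did not move while I turned the lock.

**Lock:** after release, the handle stands at 73° in the world frame. That is about 0.22 rad past tight, measured from the top camera (0.10–0.60 wanted). I released the grip and moved the arm clear, and the last wrist force reading was about 1 N.

**One check that disagreed:** the measured force levelled off at about 5 N at the grip, not the expected 9 N. The force reading seems to carry an offset of 2–3 N. I judged the slip from the handle's angle past the green mark (at about 86°) and from the force levelling off.

I did not re-measure the jar, beaker, weight, disc, screwdriver and tray at the end. No contact with any of them was noticed.

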